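# Log the ringed colonies on the colony counter, then hold its magnifier at the index

### The arm

A 6-joint arm with a two-finger parallel gripper is mounted at the origin on a cart in front of the work surface, level with it; the furniture and walls round the work are solid. World frame = base frame: x ahead of the robot, y to its left, z up, the work surface at z = 0. Lengths are in m, angles in degrees, forces in N, time in s.
With the tool pointing down it reaches from about 0.4 to 0.825 m from the base axis. Payload 7 kg.
Tool frame: the origin (TCP) lies between the finger pads; the fingertips stand 19 mm ahead of it and the grasp point (between the pads) is the TCP; x points along the fingers, y is the direction in which the jaws open and shut, and the axes are right-handed (so a half turn about x gives the same grasp; the last joint's range is limited). The gripper opens to 88 mm and grips with 3 to 60 N. Pads are 19 mm wide; open, the fingers measure 130 mm over their backs; the gripper's body (78 mm by 193 mm) begins 47 mm behind the grasp point.
Start: joints at [-48.123, 20.546, 0.682, 0, -70.136, -16.507], TCP at [0.289, -0.61, 0.246] pointing down, gripper open.
Joint ranges: [-176.03, 176.03], [-82.01, 121.73], [-58.28, 71.71], [-173.87, 95.51], [-174.79, -0.11], [-173.66, 173.66]. Speed limits (degrees/s): [136.94, 136.94, 172.46, 180, 180, 180].

### API

Orientations are given as [roll, pitch, yaw] about the fixed x, y, z axes, in that order (R = Rz(yaw) Ry(pitch) Rx(roll)).
In Python, from plant import r gives the robot as it stands.
- The arm moves only by the tool send_rows, never from a script. Its argument "plan" is a list of rows, each a list of 2 entries, a list of its own where there are three numbers: the shift along the tool's x, y, z scaled (see below), then the turn, a rotation vector about the tool's x, y, z scaled (see below). A call has exactly 5 rows; each row is the pose to reach, as a shift and turn from the pose measured when the call began, along the tool's axes at that moment; what a row does not reach only later rows make up. The controller multiplies each number of a shift by 0.15 m and each number of a turn by pi/4 rad. A row lasts 1/10 s, in which the tool goes at most 50 mm and 8.59 degrees, less where a joint would pass 70% of its speed; a pose out of reach is approached as far as the arm can. A call with a number of a shift or a turn outside -1 to 1 is refused whole. A call with a gripper value outside its range is refused whole. "jaw" is the opening, from -1 (shut) to 1 (fully open), so that 0 is half open, set as the call begins (left out, the last holds). The fingers move at their own pace and stop on an object; "force" is the grip in N (left out, the last holds). Time passes only in rows, so rows that repeat a pose let the fingers close, or fill a call up. It gives the time, the measured TCP pose, the force and the opening at its end, in the units of the state.
- r.get_state(): the state, without advancing time (a new reading comes with each control period).
- r.capture(name): name is "scene" or "top" or "wrist"; returns a dict with "color" (384x512x3 uint8, red, green, blue), "range_z" (384x512 float32, m along the optical axis (not along the pixel's ray), 0 where there is no reading), "mtx" (3x3 intrinsics, pixels), "pose" (4x4, takes a point from camera to world coordinates). Camera axes: x right, y down, z forward; pixel columns grow to the right and rows downward; lengths in m; the calibration is good to about 2 mm. A picture is of the moment at which its call begins.
- r.close_job(): hands the job in, once; it reports no verdict.
Trained networks look in a picture, given as the dict that the camera call returned (one of the last four; its "shot" number tells which), for a name from the list of things; names that differ only in an ending like _2 or _b are one class to them, and where a whole thing is asked for, a point or a joint stands for the part that bears it (a point fixed in the world has none). Each returns a list of dicts, best first, with "score" (0 to 1); they miss things now and then, are a little off and sometimes report something else, mostly with a low value. They report only what shows in the picture. A call takes as long as a camera call.
- r.find_in(picture, target): "uv" ([column, row] in pixels, amid what is visible of it).
- r.trace(picture, target): "mask" (384x512 bool, what is visible of it) and "uv" ([column, row] in pixels, amid what is visible of it).
The state is a dict: "time_s": time; "joints": joint angles; "qd": joint speeds; "joint_torque": joint torques, N m; "tcp_pos": TCP position; "eef_rot": TCP orientation; "contact_force": force on the tool from outside, world axes, zero at the start; "moment": the same for the moment, N m; "gripper_width": finger opening in m.
Only numpy, scipy, OpenCV 4.12 (cv2) and the standard library are available. Lean on these libraries where they do the work, as an engineer would, in place of code of your own. Each camera call takes 0.05 s, during which the arm holds its last target. There are 200 camera calls.

### The job

Log the culture dish on the colony counter: take the blue touch pen out of its well and tap it gently (the sprung stage gives a little, never down to its stop) inside the red ring, then the green, then the black one, the order in which the counter files them, and stand the pen back in its well. Then draw the parked magnifier forward by its steel bar until its orange pointer meets the yellow index on the angle scale, and finish while still holding it there by the fingers for the technician to check the count: the hinge is slack, so never let the magnifier go or fall forward. Leave the cup, bottle, marker and tube round the counter where they are.

Things in the scene. Friction and masses are not known exactly. Their poses are not given: they have to be found in the camera images.
- hinge (a point): middle of the magnifier's hinge line on the white, fixed colony counter (230 deep, 180 wide, 46 high), 90 mm above the worktop. Axes: x from the counter's front to its back, y along the hinge to the left, z up. The dish centre lies 75 mm before it (-x). The angle scale (arc of radius 74 mm, up to 165 mm above the worktop) stands at y = -88 mm
- well (a point): centre of the mouth of the grey pen well on the counter's front apron: vertical blind bore of 15 mm diameter, 36 mm deep below this point, 25 mm outer diameter, mouth 70 mm above the worktop, 88 mm in front of the dish centre. Axes as for hinge
- pen_tip (a point): foot of the blue touch pen, on its axis; z runs up the pen. The pen is a round rod 13 mm in diameter, 125 mm long, 30 g, its lowest 12 mm tapering to 5 mm. It stands loose in the well, tip down, and may lean up to 0.1 rad; 89 mm stand out of the well
- pen_grip (a point): point on the pen's axis 80 mm above the tip (45 mm below its top), a good place to grip it from above; axes as for pen_tip
- ring_red (a point): centre of the red ink ring (12 mm across) on the flat top of the round culture dish (59 mm across, lid top about 70 mm above the worktop). The dish sits turned at any angle on the counter's round stage; its three rings lie 16.5 mm from its centre, 120 degrees apart (28.6 mm between centres). z is up
- ring_green (a point): centre of the green ink ring, same size and dish
- ring_black (a point): centre of the black ink ring, same size and dish
- stage (a joint): how far the sprung stage with the dish is pressed down, m: 0 at rest; stop at 0.005. It yields from about 0.5 N and adds 1.2 N for each mm; a tap counts from 0.001 on, held 0.1 s
- bar (a point): middle of the magnifier's round steel bar: 10 mm diameter, parallel to the hinge line (y), clear for 90 mm between two ears, 160 mm from the hinge line and 42 mm beyond the edge of the lens frame. z points from the hinge line to the bar, y along the bar. Take it from above, fingers before and behind it, tips at most 20 mm below its axis; being round it turns between the fingers
- magnifier (a joint): swing of the magnifier, rad: 0 parked, leaning 0.25 rad back from vertical against its rest; grows as it is drawn forward over the dish, upright at 0.25, stop at 1.75. The hinge is free: 0.4 kg, it falls back to its rest below 0.25 and falls forward beyond, and pulls with 1 to 2 N on the bar at the index
- index (a joint): where the yellow index clip sits on the angle scale, rad, on the same zero as magnifier: the magnifier is at the index when both read alike. It stays put
- pointer (a point): tip of the orange pointer on the magnifier's right side (y = -88 mm), 78 mm from the hinge line
- index_mark (a point): the point on the yellow index clip that the pointer's tip meets, 78 mm from the hinge line
- sample_cup: bystander: sample cup with red lid, 62 mm wide, 67 high, origin under its centre, behind the counter
- stain_bottle: bystander: blue stain bottle with white cap, 34 mm wide, 67 high, origin under its centre, left behind the counter
- green_marker: bystander: white and green marker pen lying flat, 135 mm long, 14 high, left of the counter
- blood_tube: bystander: blood tube with purple cap lying flat, 88 mm long, 17 high, on the counter's right. Fixed obstacles near it: a round beige centrifuge (224 across, 240 high, centre at x = 0.53 m, y = 0.17 m; the counter may be 20 mm from it) and beyond that a microscope, 420 mm high, at x = 0.31 to 0.59 m, y = -0.23 to -0.05 m: cross it with the fingertips 0.5 m or more above the worktop

How it is judged:
By the outcome, as a careful person would: the job done as asked, in the order asked, and still so for the second after the job is handed in, while the arm keeps its last pose, push and grip.
It also fails if it takes over 64 s, if anything falls off the work surface, if the arm or the gripper's body presses on something with over 40 N, if the wrist force passes 120 N, or if a joint passes its speed limit or range.

## Working session

There is one attempt and no reset: what is moved stays moved. The work goes in short steps, Python scripts to look and compute and a tool call to move; the robot and the scene stay as the last step left them, time stands still between calls to the robot, and variables do not carry over. Pictures are saved under pics/ and viewed, about 8 in all and at most 12, crops included, and the job is handed in when it is done.

Besides the shell and the picture viewer there is one more tool, called after "Request:" as name(argument=value, ...) on one line, values as JSON. send_rows: Moves the arm, as the interface text tells. Its arguments: {"type":"object","properties":{"plan":{"type":"array"},"jaw":{"type":"number"},"force":{"type":"number"}},"required":["plan"]}

```bash
mkdir -p pics; ls; cat > h.py <<'E'
import numpy as np, cv2
from scipy.spatial.transform import Rotation as R
from plant import r
def w(p,u,v,z=None):
    K,T=p["mtx"],p["pose"]
    d=np.array([(u-K[0,2])/K[0,0],(v-K[1,2])/K[1,1],1.])
    if z is None:
        s=p["range_z"][int(round(v)),int(round(u))]
    else:
        dw=T[:3,:3]@d; s=(z-T[2,3])/dw[2]
    return T[:3,:3]@(d*s)+T[:3,3]
def proj(p,P):
    T=p["pose"]; c=T[:3,:3].T@(np.asarray(P)-T[:3,3]); q=p["mtx"]@c; return q[:2]/q[2]
def save(p,n,box=None,s=1):
    im=p["color"][:,:,::-1]
    if box: im=im[box[1]:box[3],box[0]:box[2]]
    cv2.imwrite("pics/"+n,cv2.resize(im,None,fx=s,fy=s,interpolation=cv2.INTER_CUBIC))
E
cat > a.py <<'E'
from h import *
np.set_printoptions(precision=4,suppress=True)
print(r.get_state())
ims=[]
for c in("scene","top"):
    p=r.capture(c); ims.append(p["color"][:,:,::-1])
    print(c,p["pose"][:3,3],p["mtx"][0,0])
    for t in["hinge","well","pen_tip","pen_grip","ring_red","ring_green","ring_black","bar","pointer","index_mark","sample_cup","stain_bottle","green_marker","blood_tube"]:
        f=r.find_in(p,t)
        for k in f[:1]:
            u,v=k["uv"]; print(t,round(k["score"],2),np.round(k["uv"],1),w(p,u,v))
    save(p,c+"0.png",None,1.5)
E
python3 a.py
```

```text
pics
{'time_s': 0.0, 'joints': array([-48.1232,  20.592 ,   0.6355,  -0.0188, -70.1346, -16.5069]), 'qd': array([ 0.1618, -0.0524, -0.0316, -0.1457, -0.0252, -0.0513]), 'joint_torque': array([  0.0009, -58.2719,  29.3068,   6.9977,   0.0068,  -0.0002]), 'tcp_pos': array([ 0.289 , -0.6095,  0.2446]), 'eef_rot': array([ 95.5282,  89.9073, 120.8917]), 'contact_force': array([ 0.0005, -0.5465, -0.601 ]), 'moment': array([-0.0186, -0.0356, -0.0001]), 'gripper_width': 0.08773144748742732}
scene [-0.3837  0.8068  0.8777] 490.88405560786384
hinge 0.57 [246.9 252.9] [0.4073 0.4043 0.0569]
well 0.71 [245.7 250.6] [0.4094 0.4062 0.0637]
pen_tip 0.54 [285.7 221.6] [0.4057 0.2942 0.11  ]
pen_grip 0.68 [285.4 221.5] [0.4049 0.2956 0.1115]
ring_red 0.59 [251.3 240.5] [0.4267 0.3807 0.0716]
ring_green 0.74 [285.9 219.3] [0.4047 0.2944 0.118 ]
ring_black 0.9 [253.6 242.2] [0.4175 0.3794 0.0724]
bar 0.91 [212.2 219.8] [0.3967 0.4911 0.2042]
pointer 0.66 [212.1 216.5] [0.3941 0.4916 0.2154]
sample_cup 0.6 [170.3 217. ] [0.6198 0.5184 0.0704]
stain_bottle 0.79 [161.  252.5] [0.5334 0.5809 0.0419]
green_marker 0.52 [183.3 293. ] [0.401  0.5787 0.018 ]
top [0.371  0.3174 1.3423] 387.09339800426903
hinge 0.88 [233.3 224.9] [0.4225 0.3797 0.0747]
well 0.73 [232.7 224.9] [0.4225 0.3817 0.0747]
ring_red 0.75 [235.  224.5] [0.4239 0.3743 0.071 ]
ring_green 0.68 [234.6 223.1] [0.4285 0.3756 0.0716]
ring_black 0.54 [238.3 223.4] [0.4275 0.3636 0.069 ]
bar 0.79 [202.6 219.6] [0.4354 0.4681 0.1681]
pointer 0.63 [202.7 215.4] [0.4476 0.4668 0.1761]
sample_cup 0.67 [196.7 159.3] [0.6433 0.5027 0.0654]
stain_bottle 0.45 [178.2 188.8] [0.5462 0.5664 0.0486]
green_marker 0.47 [177.7 224.5] [0.4279 0.5739 0.0079]
blood_tube 0.17 [231.5 225.1] [0.4221 0.386  0.0678]
```

```bash
python3 - <<'E'
from h import *
a=r.capture("scene");b=r.capture("top")
A=cv2.resize(a["color"][140:330,130:330],None,fx=2,fy=2,interpolation=2)
A=cv2.resize(a["color"][150:320,130:330],(706,600),interpolation=2)
cv2.imwrite("pics/s1.png",A[:,:,::-1])
save(b,"t1.png",(150,130,310,250),5)
E
```

```text
(no output)
```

View pics/s1.png

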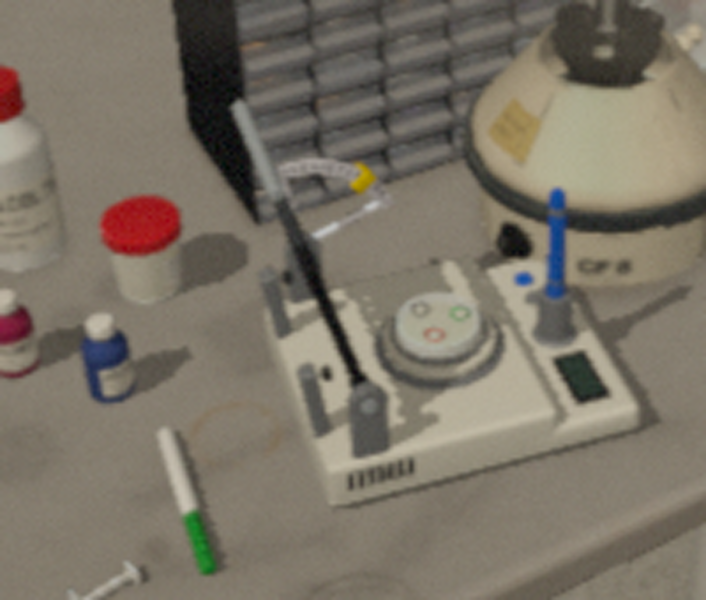

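View pics/t1.png

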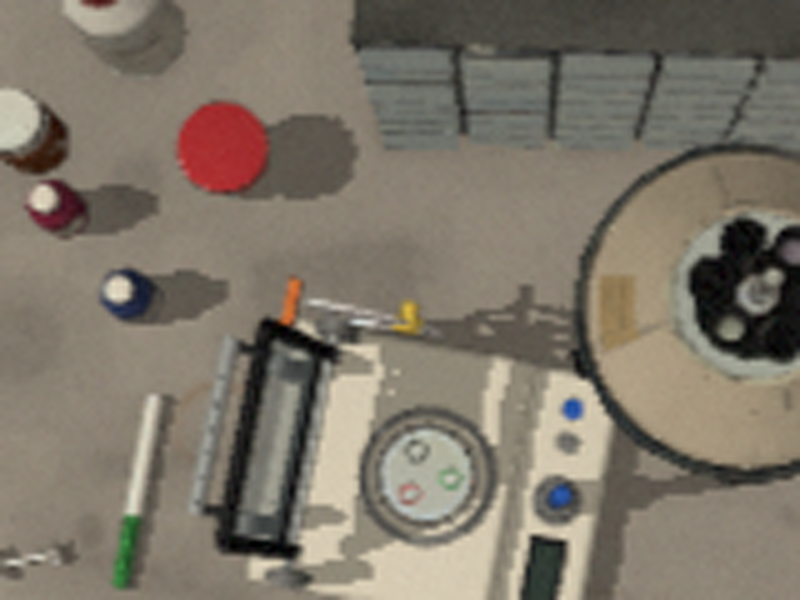

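The top view shows the counter with its front towards the centrifuge, i.e. towards -y. In the crop: red (410,493), green (451,478), black (416,451), pen/well (560,497), bar (213,425), pointer (292,300), clip (410,318).

```bash
cat >> h.py <<'E'
np.set_printoptions(precision=4,suppress=True)
def RT():
    s=r.get_state(); return R.from_euler("xyz",s["eef_rot"],degrees=True),s["tcp_pos"],s
def down(deg):  # tool x down, tool y at heading deg in world xy
    a=np.radians(deg); x=np.array([0,0,-1.]); y=np.array([np.cos(a),np.sin(a),0]); return R.from_matrix(np.c_[x,y,np.cross(x,y)])
def heading(Rm): y=Rm.as_matrix()[:,1]; return np.degrees(np.arctan2(y[1],y[0]))
def move(Rm,p,Rt,q):  # units for a call, from pose to pose
    return Rm.inv().apply(np.asarray(q)-p)/.15,(Rm.inv()*Rt).as_rotvec()/(np.pi/4)
E
python3 - <<'E'
from h import *
p=r.capture("top")
f=lambda x,y,z:w(p,150+x/5,130+y/5,z)
P={k:f(*v) for k,v in dict(red=(410,493,.07),green=(451,478,.07),black=(416,451,.07),dish=(428,475,.07),well=(557,499,.07),pentop=(561,496,.159),bar=(213,425,.245),clip=(410,318,.14)).items()}
for k,v in P.items(): print(k,v)
d=P["dish"]-P["well"]; print(np.linalg.norm(d), np.degrees(np.arctan2(d[1],d[0])))
print([np.linalg.norm(P[k]-P["dish"]) for k in("red","green","black")])
Rm,q,s=RT(); print(Rm.as_matrix(),heading(Rm))
E
```

```text
red [0.4106 0.3842 0.07  ]
green [0.4202 0.3574 0.07  ]
black [0.4381 0.3803 0.07  ]
dish [0.4223 0.3724 0.07  ]
well [0.406 0.288 0.07 ]
pentop [0.4053 0.2876 0.159 ]
bar [0.4444 0.4866 0.245 ]
clip [0.5175 0.3805 0.14  ]
0.08599756944427765 79.07782668212627
[np.float64(0.01660107418635223), np.float64(0.015211720561474785), np.float64(0.01762462980371547)]
[[-0.     -0.4285  0.9036]
 [ 0.      0.9036  0.4285]
 [-1.      0.     -0.    ]] 115.36995969077624
```

Request:
send_rows(plan=[[[-0.2,0,0.18],[0,0,0]],[[-0.4,0,0.36],[0,0,0]],[[-0.6,0,0.54],[0,0,0]],[[-0.8,0,0.72],[0,0,0]],[[-1,0,0.9],[0,0,0]]], jaw=1)

```text
time_s: 2.15
tcp_pos: [0.4119, -0.5514, 0.397]
eef_rot: [-63.7, 90.0, -38.4]
contact_force: [1.1, -1.3, -0.1]
gripper_width: 0.0879
```

Request:
send_rows(plan=[[[-0.2,0,0.14],[0,0,0]],[[-0.4,0,0.28],[0,0,0]],[[-0.6,0,0.42],[0,0,0]],[[-0.8,0,0.56],[0,0,0]],[[-1,0,0.7],[0,0,0]]])

```text
time_s: 2.65
tcp_pos: [0.5071, -0.5057, 0.5487]
eef_rot: [-61.6, 89.9, -36.3]
contact_force: [1.0, -0.4, 0.5]
gripper_width: 0.088
```

Request:
send_rows(plan=[[[0,0.2,0.08],[0,0,0]],[[0,0.4,0.16],[0,0,0]],[[0,0.6,0.24],[0,0,0]],[[0,0.8,0.32],[0,0,0]],[[0,1,0.4],[0,0,0]]])

```text
time_s: 3.15
tcp_pos: [0.4968, -0.3432, 0.5486]
eef_rot: [-59.7, 89.9, -34.3]
contact_force: [0.3, 0.2, 0.9]
gripper_width: 0.0877
```

Request:
send_rows(plan=[[[0,0.2,0.12],[0,0,0]],[[0,0.4,0.24],[0,0,0]],[[0,0.6,0.36],[0,0,0]],[[0,0.8,0.48],[0,0,0]],[[0,1,0.6],[0,0,0]]])

```text
time_s: 3.65
tcp_pos: [0.5136, -0.1678, 0.5487]
eef_rot: [-48.0, 89.9, -22.6]
contact_force: [0.6, 0.1, 0.7]
gripper_width: 0.088
```

Request:
send_rows(plan=[[[0,0.2,0.08],[0,0,0]],[[0,0.4,0.16],[0,0,0]],[[0,0.6,0.24],[0,0,0]],[[0,0.8,0.32],[0,0,0]],[[0,1,0.4],[0,0,0]]])

```text
time_s: 4.15
tcp_pos: [0.5031, -0.0053, 0.5489]
eef_rot: [-36.9, 89.9, -11.6]
contact_force: [0.3, -0.1, 0.1]
gripper_width: 0.0876
```

Request:
send_rows(plan=[[[0,0.2,0],[0,0,0]],[[0,0.4,0],[0,0,0]],[[0,0.6,0],[0,0,0]],[[0,0.8,0],[0,0,0]],[[0,1,0],[0,0,0]]])

```text
time_s: 4.65
tcp_pos: [0.438, 0.1311, 0.549]
eef_rot: [-23.5, 89.8, 1.8]
contact_force: [0.4, -0.8, 0.3]
gripper_width: 0.0875
```

Request:
send_rows(plan=[[[0,0.2,0],[-0.18,0,0]],[[0,0.4,0],[-0.36,0,0]],[[0,0.6,0],[-0.54,0,0]],[[0,0.8,0],[-0.72,0,0]],[[0,1,0],[-0.9,0,0]]])

```text
time_s: 5.15
tcp_pos: [0.3729, 0.2675, 0.5491]
eef_rot: [-51.7, 89.8, 14.5]
contact_force: [0.3, 0.6, -0.2]
gripper_width: 0.0874
```

Request:
send_rows(plan=[[[0,0,0],[-0.18,0,0]],[[0,0,0],[-0.36,0,0]],[[0,0,0],[-0.54,0,0]],[[0,0,0],[-0.72,0,0]],[[0,0,0],[-0.9,0,0]]])

```text
time_s: 5.65
tcp_pos: [0.3728, 0.2674, 0.5493]
eef_rot: [-88.4, 89.8, 18.6]
contact_force: [-1.5, 0.4, -0.4]
gripper_width: 0.0879
```

```bash
python3 - <<'E'
from h import *
Rm,p,s=RT(); print(p,heading(Rm),s["joints"],s["contact_force"],s["time_s"])
print(move(Rm,p,down(226),[.406,.288,.30]))
E
```

```text
[0.3728 0.2674 0.5493] -162.94355131416722 [  60.4802   -3.351    10.1868    0.1367 -103.3892  -43.392 ] [-1.5206  0.4126 -0.373 ] 5.65
(array([ 1.6629, -0.2462,  0.0661]), array([-0.6432, -0.001 ,  0.0044]))
```

Request:
send_rows(plan=[[[0.17,-0.05,0.01],[-0.13,0,0]],[[0.34,-0.1,0.03],[-0.26,0,0]],[[0.51,-0.15,0.04],[-0.39,0,0]],[[0.68,-0.2,0.05],[-0.52,0,0]],[[0.85,-0.25,0.07],[-0.64,0,0]]])

```text
time_s: 6.15
tcp_pos: [0.4061, 0.2884, 0.4212]
eef_rot: [-112.1, 89.8, 24.0]
contact_force: [-0.3, -0.9, -0.5]
gripper_width: 0.0877
```

Request:
send_rows(plan=[[[0.17,0,0],[0,0,0]],[[0.34,0,0],[0,0,0]],[[0.51,0,0],[0,0,0]],[[0.68,0,0],[0,0,0]],[[0.68,0,0],[0,0,0]]])

```text
time_s: 6.65
tcp_pos: [0.4052, 0.2874, 0.3161]
eef_rot: [127.0, 89.9, -96.9]
contact_force: [-0.5, 0.2, 0.0]
gripper_width: 0.0874
```

```bash
python3 - <<'E'
from h import *
Rm,p,s=RT(); print(p,heading(Rm),s["joints"],s["contact_force"])
c=r.capture("wrist"); print(c["pose"][:3,3],proj(c,[.406,.288,.159]),proj(c,[.406,.288,.07]))
for t in["well","pen_grip","pen_tip","ring_red","ring_green","ring_black"]:
    for k in r.find_in(c,t)[:2]: print(t,round(k["score"],2),k["uv"],w(c,*k["uv"],None),w(c,*k["uv"],.07))
save(c,"w1.png",None,1.5)
E
```

```text
[0.4052 0.2874 0.3161] -133.9304690110343 [ 58.1018   1.1911 -14.4942   0.0587 -74.4363 -12.0481] [-0.4826  0.1615  0.0057]
[0.4553 0.2392 0.4555] [251.8638 181.1589] [252.0628 166.0804]
well 0.64 [195.4, 191.7] [0.4343 0.3694 0.0688] [0.4343 0.369  0.07  ]
pen_grip 0.75 [194.0, 197.9] [0.4296 0.3767 0.0706] [0.4296 0.3769 0.07  ]
pen_grip 0.56 [251.2, 172.6] [0.4119 0.2833 0.1509] [0.4004 0.295  0.07  ]
pen_tip 0.5 [249.5, 173.4] [0.4126 0.2852 0.1513] [0.4012 0.2975 0.07  ]
ring_red 0.71 [196.7, 198.3] [0.4266 0.3746 0.0701] [0.4266 0.3746 0.07  ]
ring_green 0.86 [200.2, 198.7] [0.4228 0.3716 0.0699] [0.4228 0.3716 0.07  ]
ring_black 0.97 [197.3, 200.6] [0.4237 0.3765 0.07  ] [0.4237 0.3765 0.07  ]
```

View pics/w1.png

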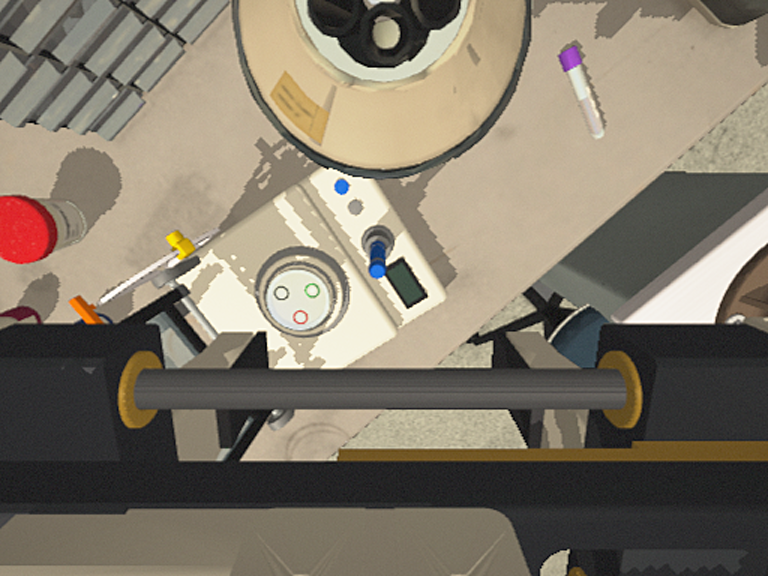

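Wrist view: pen top at (377,270), well mouth near (379,241), rings green (312,290), red (301,317) and black (281,293), in the 1.5x picture. The yellow clip is at (180,243) and the orange pointer at (83,310).

```bash
python3 - <<'E'
from h import *
c=r.capture("wrist"); im=c["color"].astype(int)
def cen(mask,u,v,rad,z):
    yy,xx=np.nonzero(mask); k=np.hypot(xx-u,yy-v)<rad; 
    q=[(xx[k].min()+xx[k].max())/2,(yy[k].min()+yy[k].max())/2]; return k.sum(),q,w(c,q[0],q[1],z)
Rr,G,B=im[...,0],im[...,1],im[...,2]
print("red",cen((Rr-G>25)&(Rr-B>25),200.7,211.3,8,.07))
print("green",cen((G-Rr>25)&(G-B>15),208,193.3,8,.07))
print("black",cen((im.sum(2)<360),187.3,195.3,7,.07))
print("bluetop",cen((B-Rr>60),251,178,14,.159))
m=(B-Rr>60); yy,xx=np.nonzero(m); k=np.hypot(xx-251,yy-175)<20
for z in range(yy[k].min(),yy[k].max()+1):
    q=xx[k][yy[k]==z]; print(z,q.min(),q.max(),c["range_z"][z,int(q.mean())].round(3),w(c,q.mean(),z))
for px in [(252.7,160),(251.6,180)]: print(w(c,*px,.07),w(c,*px,.159))
save(c,"w2.png",(170,115,290,225),6)
E
```

```text
red (np.int64(42), [np.float64(203.5), np.float64(210.0)], array([0.4105, 0.3851, 0.07  ]))
green (np.int64(34), [np.float64(210.5), np.float64(192.5)], array([0.4216, 0.3593, 0.07  ]))
black (np.int64(16), [np.float64(187.5), np.float64(194.0)], array([0.4423, 0.3842, 0.07  ]))
bluetop (np.int64(160), [np.float64(254.5), np.float64(174.5)], array([0.411 , 0.2842, 0.159 ]))
160 254 254 0.394 [0.4123 0.2841 0.0682]
161 252 257 0.385 [0.4119 0.2835 0.0774]
162 251 258 0.379 [0.4117 0.2837 0.0839]
163 253 256 0.37 [0.4121 0.2836 0.0935]
164 251 257 0.363 [0.4123 0.284  0.1003]
165 251 258 0.357 [0.4117 0.2837 0.1065]
166 251 258 0.35 [0.4117 0.2836 0.1137]
167 251 258 0.344 [0.4118 0.2836 0.1207]
168 251 258 0.337 [0.4118 0.2835 0.1273]
169 250 259 0.332 [0.4117 0.2836 0.1329]
170 250 259 0.327 [0.4115 0.2838 0.1375]
171 250 259 0.318 [0.4121 0.2832 0.1475]
172 259 259 0.334 [0.4054 0.2825 0.1313]
173 253 257 0.312 [0.411  0.2835 0.1535]
174 251 258 0.309 [0.411  0.2842 0.1567]
175 250 258 0.306 [0.4111 0.2848 0.16  ]
176 250 259 0.307 [0.4099 0.2853 0.1594]
177 250 259 0.308 [0.409  0.2861 0.1588]
178 250 260 0.307 [0.4081 0.2863 0.1601]
179 249 260 0.309 [0.4073 0.2878 0.1578]
180 250 259 0.309 [0.4066 0.2884 0.1585]
181 250 259 0.31 [0.4057 0.2893 0.158 ]
182 250 259 0.31 [0.4049 0.29   0.158 ]
183 251 257 0.308 [0.4048 0.2909 0.1599]
184 253 255 0.309 [0.4041 0.2916 0.16  ]
[0.4137 0.2852 0.07  ] [0.4234 0.2749 0.159 ]
[0.3948 0.3055 0.07  ] [0.4088 0.2906 0.159 ]
```

View pics/w2.png

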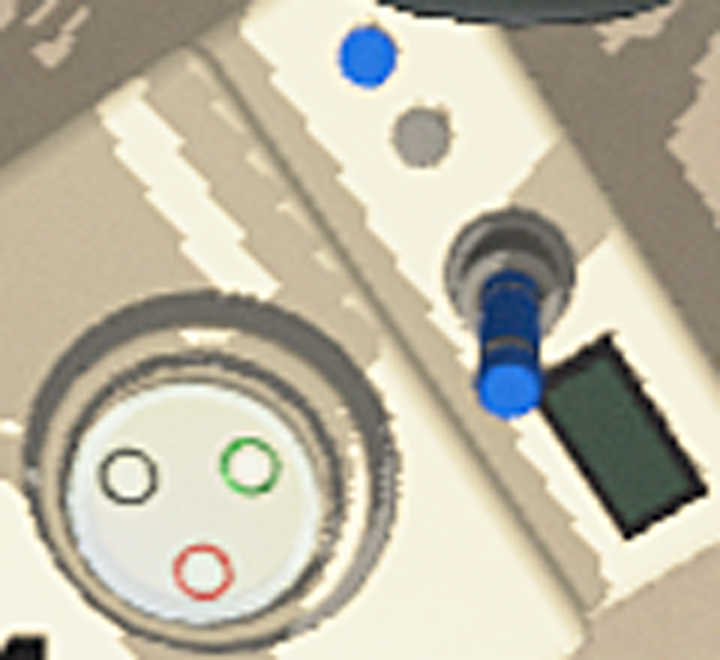

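```bash
python3 - <<'E'
from h import *
c=r.capture("wrist")
P={n:w(c,u,v,z) for n,u,v,z in[("black",191.1,193.9,.07),("green",211.25,192.1,.07),("red",203.4,209.9,.07),("well",254.75,159.75,.07),("top",254.4,179.6,.159)]}
for k in P: print(k,P[k])
d=(P["black"]+P["green"]+P["red"])/3; e=d-P["well"]; print(d,[np.linalg.norm(P[k]-d) for k in("red","green","black")],np.linalg.norm(e),np.degrees(np.arctan2(e[1],e[0])))
Rm,p,s=RT()
print(move(Rm,p,down(226),[*P["top"][:2],.117]))
E
```

```text
black [0.4388 0.3801 0.07  ]
green [0.4211 0.3579 0.07  ]
red [0.4106 0.3848 0.07  ]
well [0.4119 0.2828 0.07  ]
top [0.407  0.2879 0.159 ]
[0.4235 0.3743 0.07  ] [np.float64(0.016621419420766014), np.float64(0.01653958117757443), np.float64(0.01635742774437212)] 0.09223495521684236 82.80655132072448
(array([ 1.3526,  0.0095, -0.004 ]), array([ 0.002 , -0.0016,  0.0062]))
```

Request:
send_rows(plan=[[[0.18,0,0],[0,0,0]],[[0.36,0,0],[0,0,0]],[[0.54,0.01,0],[0,0,0]],[[0.72,0.01,0],[0,0,0]],[[0.85,0.01,0],[0,0,0]]])

```text
time_s: 7.6
tcp_pos: [0.4059, 0.2877, 0.1911]
eef_rot: [-107.4, 89.8, 28.7]
contact_force: [-0.0, -0.3, -0.2]
gripper_width: 0.0879
```

Request:
send_rows(plan=[[[0.12,0,0],[0,0,0]],[[0.24,0,0],[0,0,0]],[[0.36,0,0],[0,0,0]],[[0.47,0,0],[0,0,0]],[[0.47,0,0],[0,0,0]]])

```text
time_s: 8.1
tcp_pos: [0.4054, 0.287, 0.1189]
eef_rot: [-160.2, 89.9, -24.2]
contact_force: [-0.2, -1.2, 0.2]
gripper_width: 0.0874
```

Request:
send_rows(plan=[[[0,0,0],[0,0,0]],[[0,0,0],[0,0,0]],[[0,0,0],[0,0,0]],[[0,0,0],[0,0,0]],[[0,0,0],[0,0,0]]], jaw=-1, force=20)

```text
time_s: 8.6
tcp_pos: [0.4055, 0.2871, 0.1194]
eef_rot: [-136.7, 89.9, -0.6]
contact_force: [-0.5, -0.3, -0.4]
gripper_width: 0.0534
```

Request:
send_rows(plan=[[[0,0,0],[0,0,0]],[[0,0,0],[0,0,0]],[[0,0,0],[0,0,0]],[[0,0,0],[0,0,0]],[[0,0,0],[0,0,0]]])

```text
time_s: 9.1
tcp_pos: [0.4055, 0.2871, 0.1193]
eef_rot: [-137.6, 89.9, -1.5]
contact_force: [-0.5, 0.4, -0.2]
gripper_width: 0.0132
```

Request:
send_rows(plan=[[[0,0,0],[0,0,0]],[[0,0,0],[0,0,0]],[[0,0,0],[0,0,0]],[[0,0,0],[0,0,0]],[[0,0,0],[0,0,0]]])

```text
time_s: 9.6
tcp_pos: [0.4058, 0.2876, 0.1195]
eef_rot: [-120.4, 89.8, 15.6]
contact_force: [2.4, 3.1, -0.8]
gripper_width: 0.0124
```

Request:
send_rows(plan=[[[-0.1,0,0],[0,0,0]],[[-0.2,0,0],[0,0,0]],[[-0.3,0,0],[0,0,0]],[[-0.4,0,0],[0,0,0]],[[-0.4,0,0],[0,0,0]]])

```text
time_s: 10.1
tcp_pos: [0.4058, 0.2876, 0.181]
eef_rot: [-108.3, 89.8, 27.8]
contact_force: [0.0, 0.5, 0.1]
gripper_width: 0.0124
```

```bash
python3 - <<'E'
from h import *
Rm,p,s=RT(); print(p,heading(Rm),s["gripper_width"],s["contact_force"],s["time_s"])
print(move(Rm,p,down(182),[.4106,.3848,.18]))
c=r.capture("wrist"); save(c,"w3.png",(140,60,380,240),3)
E
```

```text
[0.4058 0.2876 0.181 ] -133.92497329487026 0.012407789627065556 [0.0416 0.5286 0.0985] 10.1
(array([ 0.0079, -0.489 ,  0.4266]), array([0.9794, 0.0003, 0.0053]))
```

View pics/w3.png

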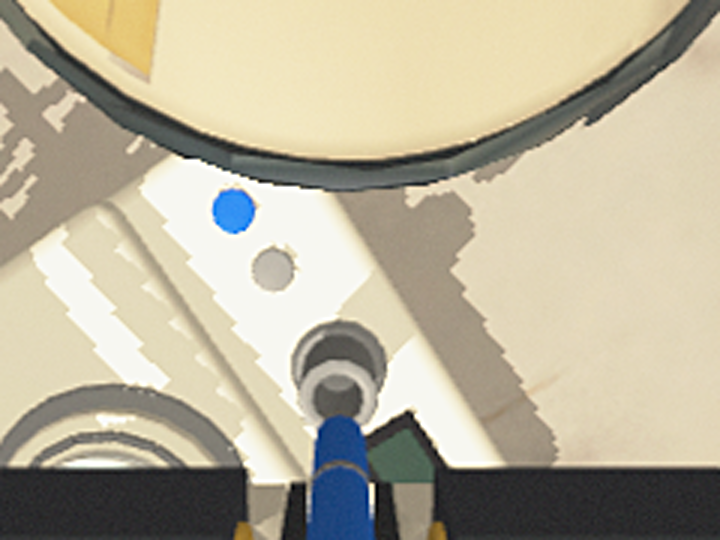

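```bash
python3 - <<'E'
from h import *
c=r.capture("wrist")
Rm,p,s=RT()
print("mouth",w(c,140+337/3-.33,60+393/3-.33,.07))
for zt in(.095,.098): print(proj(c,[p[0],p[1],zt]), proj(c,[p[0],p[1],zt+.012]))
for v in range(192,226,2):
    m=c["color"][v].astype(int); k=np.nonzero((m[:,2]-m[:,0]>50))[0]; k=k[abs(k-254)<20]
    if len(k): u=k.mean(); print(v,k.min(),k.max(),w(c,u,v))
print(Rm.as_matrix()[:,2])
E
```

```text
mouth [0.408  0.2864 0.07  ]
[253.8099 201.6395] [253.7939 206.2675]
[253.8061 202.7531] [253.7896 207.5006]
198 253 253 [0.4103 0.2828 0.1068]
200 248 257 [0.4106 0.283  0.1125]
202 247 259 [0.4101 0.2829 0.1166]
204 246 260 [0.4102 0.2828 0.1219]
206 246 261 [0.4098 0.2827 0.1256]
208 245 261 [0.41   0.2829 0.13  ]
210 245 261 [0.4102 0.2827 0.1351]
212 245 261 [0.4551 0.2386 0.3192]
214 245 261 [0.4103 0.282  0.1447]
216 245 262 [0.4097 0.2821 0.1471]
218 247 259 [0.4101 0.2828 0.15  ]
220 245 261 [0.4103 0.2825 0.1543]
222 244 262 [0.4101 0.2828 0.1569]
224 244 262 [0.4104 0.2824 0.1612]
[-0.72    0.694  -0.0011]
```

Request:
send_rows(plan=[[[0,-0.02,0.02],[0.18,0,0]],[[0,-0.06,0.05],[0.36,0,0]],[[0,-0.12,0.11],[0.54,0,0]],[[0,-0.18,0.16],[0.72,0,0]],[[0,-0.24,0.21],[0.9,0,0]]])

```text
time_s: 10.7
tcp_pos: [0.4068, 0.3343, 0.1778]
eef_rot: [179.4, 89.9, -85.4]
contact_force: [-0.8, 0.3, 0.1]
gripper_width: 0.0126
```

```bash
python3 - <<'E'
from h import *
Rm,p,s=RT(); print(p,heading(Rm))
print(move(Rm,p,down(182),[.4106,.3848,.165]))
E
```

```text
[0.4068 0.3343 0.1778] -174.80093892979124
(array([ 0.0845, -0.0555,  0.333 ]), array([ 0.0711, -0.0024,  0.    ]))
```

Request:
send_rows(plan=[[[0.02,-0.01,0.08],[0.02,0,0]],[[0.03,-0.03,0.16],[0.04,0,0]],[[0.05,-0.04,0.25],[0.07,0,0]],[[0.07,-0.055,0.333],[0.07,0,0]],[[0.07,-0.055,0.333],[0.07,0,0]]])

```text
time_s: 11.2
tcp_pos: [0.4104, 0.3858, 0.1659]
eef_rot: [167.2, 89.8, -100.7]
contact_force: [-0.6, -0.5, -1.1]
gripper_width: 0.0125
```

```bash
python3 - <<'E'
from h import *
Rm,p,s=RT(); print(p,heading(Rm),s["contact_force"])
print(move(Rm,p,down(182),[.4106,.3848,.1535]))
c=r.capture("wrist"); save(c,"w4.png",(140,100,380,280),3)
c=r.capture("scene"); print(proj(c,[.4106,.3848,.07]),proj(c,p-[0,0,.0855]))
E
```

```text
[0.4104 0.3858 0.1659] -177.85637441564126 [-0.587  -0.5291 -1.1119]
(array([ 0.0829, -0.001 , -0.0062]), array([ 0.0032, -0.0042, -0.001 ]))
[253.07   245.3189] [252.6537 242.2853]
```

View pics/w4.png

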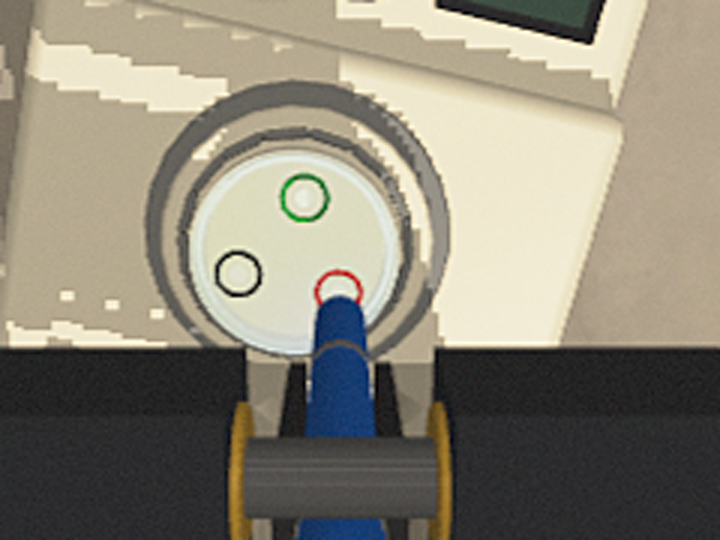

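Request:
send_rows(plan=[[[0.02,0,-0.006],[0,0,0]],[[0.04,0,-0.006],[0,0,0]],[[0.06,0,-0.006],[0,0,0]],[[0.08,0,-0.006],[0,0,0]],[[0.08,0,-0.006],[0,0,0]]])

```text
time_s: 11.8
tcp_pos: [0.4102, 0.3834, 0.1541]
eef_rot: [163.0, 89.8, -104.9]
contact_force: [0.1, -0.4, -0.3]
gripper_width: 0.0126
```

```bash
python3 - <<'E'
from h import *
F=[]
for i in range(4):
    c=r.capture("wrist"); F.append(r.get_state()["contact_force"])
Rm,p,s=RT(); print(p,np.mean(F,0),np.std(F,0))
for n,a,b in(("red",338,291),("green",305,197),("black",239,273)): print(n,w(c,140+a/3-.33,100+b/3-.33,.07))
E
```

```text
[0.4104 0.3837 0.1546] [ 0.1041  0.0694 -0.5279] [0.7488 0.9772 0.773 ]
red [0.4106 0.3792 0.07  ]
green [0.4202 0.3541 0.07  ]
black [0.4372 0.3752 0.07  ]
```

Request:
send_rows(plan=[[[0.005,0,0],[0,0,0]],[[0.01,0,-0.003],[0,0,0]],[[0.015,0,-0.006],[0,0,0]],[[0.015,0,-0.006],[0,0,0]],[[0.015,0,-0.006],[0,0,0]]])

```text
time_s: 12.5
tcp_pos: [0.4105, 0.3832, 0.1526]
eef_rot: [175.6, 89.9, -92.3]
contact_force: [-0.6, 0.9, 0.4]
gripper_width: 0.0126
```

```bash
cat > f.py <<'E'
from h import *
F=[];Z=[]
for i in range(6):
    c=r.capture("wrist"); s=r.get_state(); F.append(s["contact_force"]);Z.append(s["tcp_pos"])
print(np.mean(Z,0),np.mean(F,0),np.std(F,0),s["time_s"])
E
python3 f.py
```

```text
[0.4105 0.383  0.1526] [-0.0512  0.9078  1.7111] [0.3837 0.5071 0.7358] 12.8
```

Request:
send_rows(plan=[[[0.004,0,0],[0,0,0]],[[0.008,0,0],[0,0,0]],[[0.008,0,0],[0,0,0]],[[0.008,0,0],[0,0,0]],[[0.008,0,0],[0,0,0]]])

```text
time_s: 13.3
tcp_pos: [0.4105, 0.383, 0.1514]
eef_rot: [173.9, 89.8, -94.0]
contact_force: [-0.2, 1.4, 3.5]
gripper_width: 0.0124
```

```bash
python3 f.py; python3 - <<'E'
from h import *
c=r.capture("wrist"); save(c,"w5.png",(140,100,380,280),3)
E
```

```text
[0.4105 0.383  0.1513] [-0.1604  1.1005  3.3247] [0.424  0.2459 0.3913] 13.6
```

View pics/w5.png

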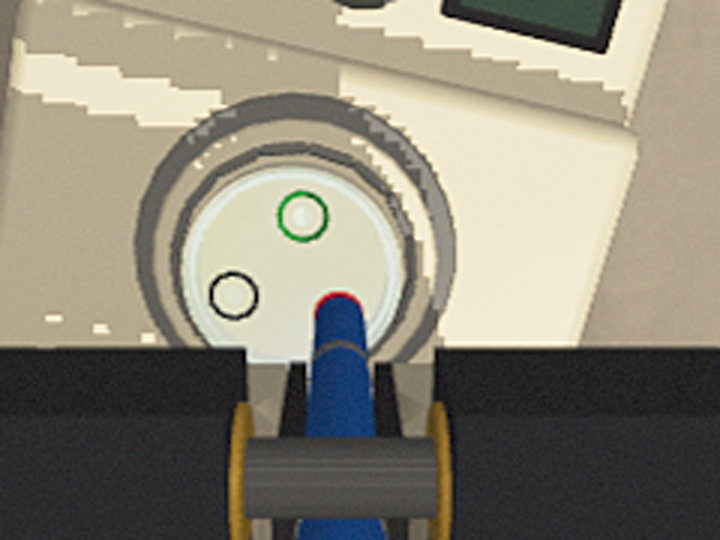

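```bash
python3 - <<'E'
from h import *
c=r.capture("wrist")
g,b=[w(c,140+a/3-.33,100+v/3-.33,.0677)[:2] for a,v in((303,215.5),(233.5,295.5))]
print(g,b,np.linalg.norm(g-b))
m=(g+b)/2; d=b-g; n=np.array([d[1],-d[0]])/np.linalg.norm(d)
for s in(1,-1): print(m+s*n*.02475)
print(proj(c,[.4105,.383,.0677]))
Rm,p,s=RT(); print(p,heading(Rm)); q=[.421,.3575,.163]; print(move(Rm,p,down(182),[*p[:2],.163]),move(Rm,p,down(182),q))
E
```

```text
[0.4207 0.3582] [0.4387 0.3806] 0.028772669466121874
[0.449  0.3539]
[0.4104 0.3849]
[252.5188 202.2842]
[0.4105 0.383  0.1513] -177.89144393731746
(array([-0.0779,  0.    , -0.0002]), array([ 0.0024, -0.0034, -0.0004])) (array([-0.0774, -0.0636, -0.1725]), array([ 0.0024, -0.0034, -0.0004]))
```

Request:
send_rows(plan=[[[-0.04,0,0],[0,0,0]],[[-0.08,0,0],[0,0,0]],[[-0.08,-0.03,-0.08],[0,0,0]],[[-0.08,-0.063,-0.17],[0,0,0]],[[-0.08,-0.063,-0.17],[0,0,0]]])

```text
time_s: 14.2
tcp_pos: [0.4211, 0.3555, 0.1631]
eef_rot: [161.6, 89.8, -106.4]
contact_force: [0.5, 0.7, 0.3]
gripper_width: 0.0123
```

```bash
python3 f.py; python3 - <<'E'
from h import *
Rm,p,s=RT(); print(p,move(Rm,p,down(182),[.4208,.358,.1515]))
E
```

```text
[0.421  0.3573 0.1633] [-0.0075  0.0157 -0.3957] [0.2492 0.664  0.6589] 14.5
[0.4209 0.3579 0.1633] (array([0.0787, 0.0006, 0.0006]), array([ 0.0024, -0.0035, -0.0005]))
```

Request:
send_rows(plan=[[[0.025,0,0],[0,0,0]],[[0.05,0,0],[0,0,0]],[[0.065,0,0],[0,0,0]],[[0.079,0,0],[0,0,0]],[[0.079,0,0],[0,0,0]]])

```text
time_s: 15.0
tcp_pos: [0.4209, 0.358, 0.1514]
eef_rot: [171.6, 89.8, -96.3]
contact_force: [-2.1, -0.0, 3.5]
gripper_width: 0.0127
```

```bash
python3 f.py; python3 - <<'E'
from h import *
Rm,p,s=RT(); print(p,move(Rm,p,down(182),[.4387,.3803,.1635]))
E
```

```text
[0.4209 0.3579 0.1516] [-1.4582 -0.7407  3.0972] [0.2094 0.5107 0.3773] 15.3
[0.4209 0.3579 0.1516] (array([-0.0796, -0.1243,  0.1446]), array([ 0.0024, -0.0033, -0.0004]))
```

Green gave 3.1 N, about 2.2 mm. Black next.

Request:
send_rows(plan=[[[-0.04,0,0],[0,0,0]],[[-0.08,0,0],[0,0,0]],[[-0.08,-0.06,0.07],[0,0,0]],[[-0.08,-0.124,0.145],[0,0,0]],[[-0.08,-0.124,0.145],[0,0,0]]])

```text
time_s: 15.8
tcp_pos: [0.44, 0.382, 0.1635]
eef_rot: [-165.6, 89.9, -73.5]
contact_force: [-1.0, -0.9, -0.5]
gripper_width: 0.0124
```

```bash
python3 f.py; python3 - <<'E'
from h import *
Rm,p,s=RT(); print(p,move(Rm,p,down(182),[.4387,.3803,.1515]))
E
```

```text
[0.4386 0.3803 0.1633] [-0.3996 -0.4205 -0.1781] [0.3647 0.2688 0.3939] 16.1
[0.4384 0.38   0.1635] (array([ 0.0799, -0.0018,  0.0022]), array([ 0.0023, -0.0036, -0.0007]))
```

Request:
send_rows(plan=[[[0.025,0,0],[0,0,0]],[[0.05,0,0],[0,0,0]],[[0.065,0,0],[0,0,0]],[[0.08,0,0],[0,0,0]],[[0.08,0,0],[0,0,0]]])

```text
time_s: 16.6
tcp_pos: [0.4384, 0.3799, 0.1514]
eef_rot: [168.5, 89.8, -99.4]
contact_force: [-1.1, -0.2, 3.9]
gripper_width: 0.0126
```

```bash
python3 f.py
```

```text
[0.4384 0.3799 0.1517] [-1.2106 -0.9325  2.66  ] [0.5364 0.2967 0.5172] 16.9
```

Request:
send_rows(plan=[[[-0.06,0,0],[0,0,0]],[[-0.12,0,0],[0,0,0]],[[-0.18,0,0],[0,0,0]],[[-0.22,0,0],[0,0,0]],[[-0.22,0,0],[0,0,0]]])

```text
time_s: 17.4
tcp_pos: [0.4388, 0.3806, 0.186]
eef_rot: [-137.5, 89.9, -45.4]
contact_force: [0.2, -0.3, -0.8]
gripper_width: 0.0124
```

```bash
python3 - <<'E'
from h import *
Rm,p,s=RT(); print(p,heading(Rm),move(Rm,p,down(226),[.4058,.2876,.185]))
p=r.capture("wrist");save(p,"w6.png",(140,100,380,280),3)
E
```

```text
[0.4388 0.3806 0.186 ] -177.889097467673 (array([ 0.0073,  0.2429, -0.6114]), array([-0.9753, -0.0015,  0.0006]))
```

Request:
send_rows(plan=[[[-0.03,0.06,-0.15],[-0.05,0,0]],[[-0.06,0.12,-0.3],[-0.22,0,0]],[[-0.09,0.14,-0.36],[-0.41,0,0]],[[-0.1,0.16,-0.4],[-0.6,0,0]],[[-0.1,0.16,-0.4],[-0.78,0,0]]])

```text
time_s: 17.95
tcp_pos: [0.4163, 0.3186, 0.2005]
eef_rot: [142.1, 89.9, -90.4]
contact_force: [-0.2, 0.1, 0.7]
gripper_width: 0.0127
```

```bash
python3 - <<'E'
from h import *
Rm,p,s=RT(); print(p,heading(Rm),move(Rm,p,down(226),[.4058,.2876,.19]))
E
```

```text
[0.4163 0.3186 0.2005] -142.47222276051343 (array([ 0.0703,  0.1814, -0.1208]), array([-0.1883, -0.0014, -0.0012]))
```

Request:
send_rows(plan=[[[0.02,0.06,-0.04],[-0.06,0,0]],[[0.04,0.12,-0.08],[-0.12,0,0]],[[0.07,0.181,-0.121],[-0.188,0,0]],[[0.07,0.181,-0.121],[-0.188,0,0]],[[0.07,0.181,-0.121],[-0.188,0,0]]])

```text
time_s: 18.45
tcp_pos: [0.406, 0.2877, 0.1901]
eef_rot: [138.0, 89.9, -86.1]
contact_force: [0.4, 0.9, 0.0]
gripper_width: 0.0123
```

```bash
python3 f.py; python3 - <<'E'
from h import *
Rm,p,s=RT(); print(p,heading(Rm),move(Rm,p,down(226),[.4058,.2876,.145]))
c=r.capture("wrist"); save(c,"w7.png",(140,60,380,240),3)
E
```

```text
[0.4061 0.2881 0.1902] [-0.2206 -0.257  -0.3567] [0.4734 0.2468 0.3376] 18.75
[0.406 0.288 0.19 ] -134.03074107955308 (array([ 0.3003,  0.0023, -0.0005]), array([-0.0007, -0.0013, -0.0013]))
```

View pics/w7.png

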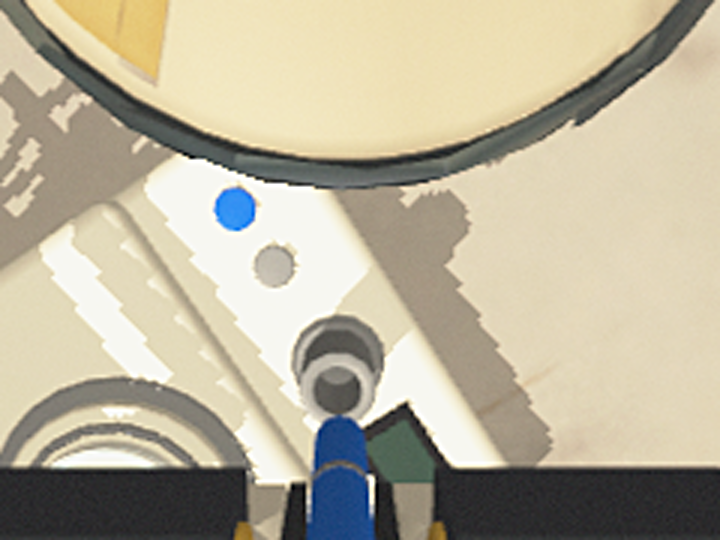

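Request:
send_rows(plan=[[[0.08,0,0],[0,0,0]],[[0.16,0.002,-0.002],[0,0,0]],[[0.22,0.003,-0.004],[0,0,0]],[[0.26,0.003,-0.004],[0,0,0]],[[0.3,0.003,-0.004],[0,0,0]]])

```text
time_s: 19.3
tcp_pos: [0.4061, 0.287, 0.1442]
eef_rot: [127.4, 89.9, -96.6]
contact_force: [0.7, 2.3, 1.8]
gripper_width: 0.0125
```

```bash
python3 f.py
```

```text
[0.4061 0.2871 0.1447] [ 0.3029  0.2498 -0.4117] [0.6929 0.7943 0.8048] 19.6
```

Request:
send_rows(plan=[[[0.04,0,0],[0,0,0]],[[0.08,0,0],[0,0,0]],[[0.12,0,0],[0,0,0]],[[0.16,0,0],[0,0,0]],[[0.16,0,0],[0,0,0]]])

```text
time_s: 20.1
tcp_pos: [0.4062, 0.2875, 0.1205]
eef_rot: [142.6, 89.9, -81.4]
contact_force: [1.8, 3.0, -1.8]
gripper_width: 0.0123
```

```bash
python3 f.py
```

```text
[0.4062 0.2874 0.1212] [ 1.3673  3.9322 -1.9166] [0.6944 0.399  0.3614] 20.4
```

Request:
send_rows(plan=[[[0,0,0],[0,0,0]],[[0,0,0],[0,0,0]],[[0,0,0],[0,0,0]],[[0,0,0],[0,0,0]],[[0,0,0],[0,0,0]]], jaw=0.2)

```text
time_s: 20.9
tcp_pos: [0.4062, 0.2872, 0.1214]
eef_rot: [148.9, 89.9, -75.1]
contact_force: [-0.8, -0.8, 0.0]
gripper_width: 0.0464
```

Request:
send_rows(plan=[[[-0.05,0,0],[0,0,0]],[[-0.2,0,0],[0,0,0]],[[-0.45,0,0],[0,0,0]],[[-0.7,0,0],[0,0,0]],[[-0.95,0,0],[0,0,0]]])

```text
time_s: 21.4
tcp_pos: [0.4059, 0.287, 0.2661]
eef_rot: [162.0, 89.9, -62.1]
contact_force: [1.5, 1.1, -1.1]
gripper_width: 0.0522
```

```bash
python3 - <<'E'
from h import *
Rm,p,s=RT(); print(p,heading(Rm),s["gripper_width"],move(Rm,p,down(259),[.4453,.4869,.36]))
c=r.capture("wrist"); im=c["color"].astype(int); m=(im[...,2]-im[...,0]>60).astype(np.uint8)
n,l,st,ce=cv2.connectedComponentsWithStats(m)
for i in range(1,n):
    if st[i,4]>30: print(st[i],ce[i],w(c,*ce[i]))
print(proj(c,[.406,.2875,.159]))
E
```

```text
[0.4059 0.287  0.2661] -134.02057338062156 0.05215755975740077 (array([-0.6272, -1.1405,  0.7369]), array([-0.7338, -0.0011, -0.0007]))
[219 121  11  12  96] [224.4062 126.3438] [0.469  0.2762 0.0329]
[246 168  12  18 131] [251.8244 176.8626] [0.4111 0.2837 0.1148]
[245 185  14  15 154] [251.6558 192.3766] [0.4082 0.2864 0.1603]
[252.513  194.5481]
```

Request:
send_rows(plan=[[[-0.2,-0.1,0.07],[0,0,0]],[[-0.4,-0.2,0.14],[0,0,0]],[[-0.5,-0.35,0.23],[0,0,0]],[[-0.63,-0.5,0.32],[0,0,0]],[[-0.63,-0.6,0.38],[0,0,0]]], jaw=1)

```text
time_s: 21.95
tcp_pos: [0.4299, 0.3945, 0.3711]
eef_rot: [-97.0, 89.2, 39.0]
contact_force: [-0.0, -0.9, 0.6]
gripper_width: 0.0853
```

Request:
send_rows(plan=[[[0,-0.1,0.07],[-0.15,0,0]],[[0,-0.2,0.14],[-0.3,0,0]],[[0,-0.35,0.23],[-0.45,0,0]],[[0,-0.45,0.3],[-0.6,0,0]],[[0,-0.54,0.36],[-0.73,0,0]]])

```text
time_s: 22.45
tcp_pos: [0.4472, 0.491, 0.3711]
eef_rot: [-131.9, 89.3, 37.3]
contact_force: [0.9, -0.1, -0.0]
gripper_width: 0.0877
```

```bash
python3 - <<'E'
from h import *
Rm,p,s=RT(); print(p,heading(Rm),s["joints"],s["gripper_width"],move(Rm,p,down(259),[.4453,.4869,.25]))
c=r.capture("wrist"); im=c["color"].astype(int)
for n,m in(("yellow",(im[...,0]-im[...,2]>110)&(im[...,1]-im[...,2]>80)),("orange",(im[...,0]-im[...,2]>110)&(im[...,1]-im[...,2]<90)&(im[...,1]>im[...,2]+20))):
    k,l,st,ce=cv2.connectedComponentsWithStats(m.astype(np.uint8))
    for i in range(1,k):
        if st[i,4]>15: print(n,st[i],ce[i],w(c,*ce[i]))
for t in("bar","pointer","index_mark"):
    for k in r.find_in(c,t)[:1]: print(t,k["score"],k["uv"],w(c,*k["uv"]))
hx=np.array([.1925,.9813,0]);H=np.array([.4377,.4480,.09]);print(proj(c,H+hx*.0396+[0,0,.155]))
save(c,"w8.png",None,1.5)
E
```

```text
[0.4472 0.491  0.3711] -100.80614957455424 [ 64.6463  16.4128  10.6155   0.3241 -83.5808  14.5109] 0.08772202099655053 (array([0.8071, 0.0368, 0.0135]), array([ 0.0043, -0.0104,  0.0116]))
yellow [273  87   7  28 153] [275.5686 100.6863] [0.5254 0.4527 0.1717]
yellow [323  88  16  17 166] [331.4518  96.0663] [0.519  0.3836 0.143 ]
yellow [119 228  20   9  42] [129.3571 231.9762] [0.3502 0.7486 0.0076]
yellow [ 80 258   9  27  65] [ 82.1231 272.8615] [0.4821 0.5315 0.4404]
yellow [420 261   7  22  39] [424.359  272.9744] [0.4651 0.44   0.4401]
orange [420  50  34  44 259] [436.5907  71.1197] [0.5241 0.2505 0.1286]
orange [ 79 247  12  38 105] [ 82.4381 267.4   ] [0.4834 0.5314 0.4397]
orange [417 250  10  35  74] [423.973  268.4595] [0.4661 0.4397 0.4395]
bar 0.66 [272.0, 173.8] [0.4509 0.4714 0.2043]
pointer 0.81 [273.4, 174.2] [0.4498 0.4699 0.2025]
index_mark 0.64 [333.2, 95.9] [0.5188 0.382  0.145 ]
[259.1904 190.8677]
```

View pics/w8.png

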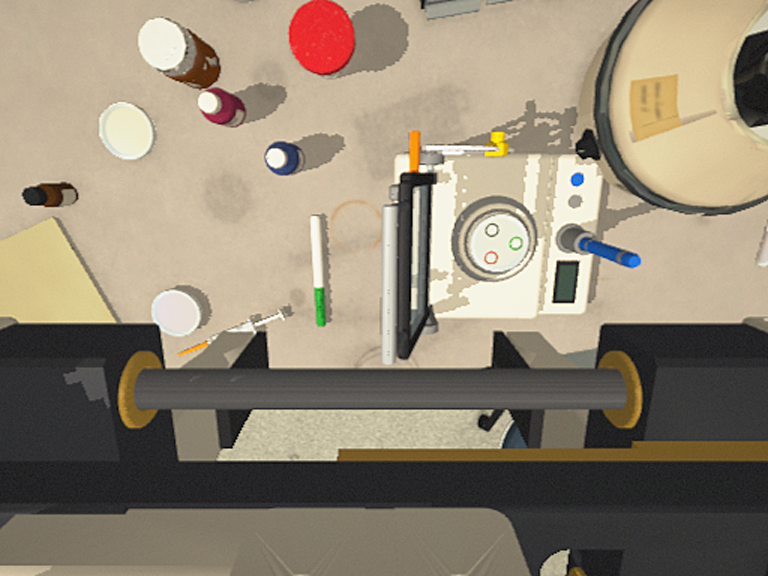

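Request:
send_rows(plan=[[[0.2,0.02,0.01],[0,-0.01,0.01]],[[0.4,0.037,0.013],[0,-0.01,0.01]],[[0.6,0.037,0.013],[0,-0.01,0.01]],[[0.75,0.037,0.013],[0,-0.01,0.01]],[[0.8,0.037,0.013],[0,-0.01,0.01]]])

```text
time_s: 23.15
tcp_pos: [0.4444, 0.4842, 0.2487]
eef_rot: [61.2, 89.8, -130.1]
contact_force: [-0.0, -0.0, -0.3]
gripper_width: 0.0876
```

```bash
python3 f.py; cat > m.py <<'E'
from h import *
H=np.array([.4377,.4480,.09]);A=np.array([[.1925,.9813,0],[-.9813,.1925,0],[0,0,1]])
def meas(cam="wrist"):
    c=r.capture(cam); im=c["color"].astype(int); a,b=im[...,0]-im[...,2],im[...,1]-im[...,2]
    for n,m in(("yellow",(a>90)&(b>65)&(b>.68*a)),("orange",(a>90)&(b<.62*a)&(b>.2*a))):
        vv,uu=np.nonzero(m); Q=np.array([A@(w(c,u,v)-H) for u,v in zip(uu,vv)])
        if not len(Q): continue
        rad=np.hypot(Q[:,0],Q[:,2]); k=(abs(rad-.074)<.022)&(abs(Q[:,1]+.088)<.022); Q=Q[k]
        if len(Q):
            an=np.arctan2(-Q[:,0],Q[:,2])+.25
            print(cam,n,len(Q),"ang",np.median(an),np.percentile(an,[5,95]),"rad",np.percentile(rad[k],[5,50,95]),"y",np.percentile(Q[:,1],[5,50,95]),"uv",uu[k].mean(),vv[k].mean())
for cam in("wrist","top","scene"): meas(cam)
E
python3 m.py; python3 - <<'E'
from h import *
Rm,p,s=RT(); print(p,heading(Rm),move(Rm,p,down(259),[.4453,.4869,.25]))
E
```

```text
[0.4454 0.4857 0.2517] [0.0823 0.1642 0.6925] [0.5173 0.5099 0.6454] 23.45
wrist yellow 372 ang 0.9840713135759134 [0.9562 1.0764] rad [0.0627 0.0708 0.0753] y [-0.1009 -0.0922 -0.0837] uv 360.51881720430106 84.77956989247312
wrist orange 435 ang -0.00454739591787362 [-0.0434  0.0318] rad [0.0827 0.0847 0.0859] y [-0.0981 -0.0852 -0.0717] uv 278.62988505747126 90.77931034482759
top yellow 12 ang 1.0170998804953841 [0.977  1.0555] rad [0.0628 0.0707 0.0758] y [-0.1005 -0.0942 -0.0865] uv 231.5 192.66666666666666
top orange 16 ang -0.0071013597974078635 [-0.0368  0.0361] rad [0.0814 0.0848 0.0884] y [-0.0976 -0.0863 -0.075 ] uv 207.9375 189.5625
scene yellow 21 ang 0.9963213331436066 [0.9496 1.0859] rad [0.064  0.071  0.0756] y [-0.0936 -0.086  -0.0824] uv 232.61904761904762 200.28571428571428
[0.4454 0.4862 0.2521] -101.17914015724367 (array([ 0.0141, -0.0044,  0.0014]), array([-0.004 , -0.001 ,  0.0032]))
```

Request:
send_rows(plan=[[[0.01,0,0],[0,0,0]],[[0.02,-0.004,0],[0,0,0]],[[0.02,-0.004,0],[0,0,0]],[[0.02,-0.004,0],[0,0,0]],[[0.02,-0.004,0],[0,0,0]]], jaw=-1, force=20)

```text
time_s: 24.1
tcp_pos: [0.4455, 0.4868, 0.2491]
eef_rot: [-108.2, 89.9, 60.6]
contact_force: [-0.2, 0.4, -0.6]
gripper_width: 0.0531
```

Request:
send_rows(plan=[[[0,0,0],[0,0,0]],[[0,0,0],[0,0,0]],[[0,0,0],[0,0,0]],[[0,0,0],[0,0,0]],[[0,0,0],[0,0,0]]])

```text
time_s: 24.6
tcp_pos: [0.4455, 0.4868, 0.2491]
eef_rot: [-108.0, 89.9, 60.8]
contact_force: [-0.3, -0.2, -0.4]
gripper_width: 0.013
```

Request:
send_rows(plan=[[[0,0,0],[0,0,0]],[[0,0,0],[0,0,0]],[[0,0,0],[0,0,0]],[[0,0,0],[0,0,0]],[[0,0,0],[0,0,0]]])

```text
time_s: 25.1
tcp_pos: [0.4455, 0.4868, 0.2491]
eef_rot: [-108.2, 89.9, 60.6]
contact_force: [0.3, -0.1, -0.2]
gripper_width: 0.0092
```

```bash
python3 f.py; python3 - <<'E'
from h import *
Rm,p,s=RT(); print(p,heading(Rm),s["gripper_width"],s["joints"]); 
X=np.array([.1925,.9813,0]);
q=[]
for a in np.linspace(-.25,.75,11)[1:]:
    d=-X*(.16*np.sin(a)+.16*np.sin(.25))+np.array([0,0,.16*(np.cos(a)-np.cos(.25))]); print(round(a+.25,2),Rm.inv().apply(d)/.15)
E
```

```text
[0.4455 0.4868 0.2491] [-0.0415 -0.7404  0.5009] [0.549  0.4258 0.6477] 25.4
[0.4455 0.4868 0.2491] -101.17833900581549 0.008710990150047677 [ 64.4387  18.9399  -1.2181   0.0111 -69.7036  14.3791]
0.1 [-0.0214  0.1044 -0.0002]
0.2 [-0.0323  0.2105 -0.0003]
0.3 [-0.0326  0.3171 -0.0005]
0.4 [-0.0222  0.4232 -0.0006]
0.5 [-0.0012  0.5278 -0.0007]
0.6 [ 0.0301  0.6297 -0.0009]
0.7 [ 0.0714  0.728  -0.001 ]
0.8 [ 0.1223  0.8217 -0.001 ]
0.9 [ 0.1823  0.9099 -0.0011]
1.0 [ 0.2508  0.9916 -0.0012]
```

Request:
send_rows(plan=[[[-0.012,0.05,0],[0,0,0]],[[-0.021,0.104,0],[0,0,0]],[[-0.028,0.157,0],[0,0,0]],[[-0.032,0.21,0],[0,0,0]],[[-0.032,0.21,0],[0,0,0]]], force=30)

```text
time_s: 25.9
tcp_pos: [0.4393, 0.4548, 0.2546]
eef_rot: [-109.8, 89.8, 59.0]
contact_force: [-0.7, 0.4, 1.7]
gripper_width: 0.0092
```

```bash
python3 f.py; python3 m.py; python3 - <<'E'
from h import *
print(r.get_state()["gripper_width"])
E
```

```text
[0.4396 0.456  0.2545] [-0.8024  1.2151  5.1575] [0.5784 0.237  1.0608] 26.2
wrist yellow 369 ang 0.9865265777954878 [0.9607 1.0791] rad [0.0627 0.0713 0.0756] y [-0.101  -0.0922 -0.0838] uv 323.01355013550136 84.90243902439025
wrist orange 413 ang 0.1846180516459272 [0.1502 0.2256] rad [0.0825 0.0846 0.0858] y [-0.0984 -0.0856 -0.0725] uv 258.3825665859564 89.8135593220339
top yellow 12 ang 0.997829555234752 [0.9717 1.037 ] rad [0.0651 0.0726 0.076 ] y [-0.1003 -0.094  -0.0881] uv 231.41666666666666 192.5
top orange 16 ang 0.17799171970938515 [0.1427 0.2092] rad [0.0784 0.0834 0.0849] y [-0.0969 -0.0864 -0.0759] uv 212.875 190.5
scene yellow 24 ang 0.9959233901391638 [0.935  1.0695] rad [0.0638 0.0721 0.0767] y [-0.0983 -0.0859 -0.0822] uv 232.54166666666666 199.75
0.00878206880136772
```

Request:
send_rows(plan=[[[-0.004,0.075,0],[0,0,0]],[[0.0,0.15,0],[0,0,0]],[[0.008,0.213,0],[0,0,0]],[[0.019,0.27,0],[0,0,0]],[[0.028,0.317,0],[0,0,0]]])

```text
time_s: 26.85
tcp_pos: [0.4302, 0.4087, 0.2498]
eef_rot: [-112.0, 89.8, 56.8]
contact_force: [1.3, 1.4, -1.3]
gripper_width: 0.0089
```

```bash
python3 f.py; python3 m.py; python3 - <<'E'
from h import *
Rm,p,s=RT(); print(p,heading(Rm),s["gripper_width"])
H=np.array([.4377,.4480,.09])
X=np.array([.1925,.9813,0]); d=p-H; print("tcp rel hinge",d@X,d[2],"ang",.25+np.arctan2(-d@X,d[2]-.004))
E
```

```text
[0.4303 0.4091 0.25  ] [0.0904 0.064  0.9915] [0.5771 0.5508 1.3321] 27.15
wrist yellow 385 ang 0.9941616552017835 [0.9618 1.0927] rad [0.0629 0.0721 0.0757] y [-0.1007 -0.0917 -0.0837] uv 266.54545454545456 84.81558441558441
wrist orange 442 ang 0.47855051001269955 [0.4408 0.519 ] rad [0.083  0.0843 0.0858] y [-0.0984 -0.0854 -0.0717] uv 226.10407239819006 90.24660633484163
top yellow 11 ang 1.015819488422128 [0.9609 1.0436] rad [0.0682 0.0727 0.0755] y [-0.099  -0.0921 -0.0857] uv 231.54545454545453 193.1818181818182
top orange 5 ang 0.49284635918997777 [0.4546 0.5048] rad [0.0824 0.0833 0.0889] y [-0.0991 -0.096  -0.0935] uv 221.6 188.8
scene yellow 4 ang 1.0482340355113884 [1.001  1.0505] rad [0.0729 0.0756 0.0764] y [-0.0877 -0.086  -0.0846] uv 234.5 199.5
scene orange 15 ang 0.44321502296682214 [0.4159 0.4967] rad [0.0842 0.0864 0.0891] y [-0.1005 -0.0902 -0.0732] uv 219.6 191.6
[0.4305 0.4101 0.2502] -101.14431495741655 0.009043689873258652
tcp rel hinge -0.03859742666801543 0.16018997621240347 ang 0.4922647937911516
```

Request:
send_rows(plan=[[[0.02,0.075,0],[0,0,0]],[[0.046,0.15,0],[0,0,0]],[[0.085,0.225,0],[0,0,0]],[[0.125,0.294,0],[0,0,0]],[[0.16,0.35,0],[0,0,0]]])

```text
time_s: 27.8
tcp_pos: [0.4201, 0.3573, 0.2253]
eef_rot: [-113.5, 89.8, 55.4]
contact_force: [-0.3, 0.3, -0.2]
gripper_width: 0.0092
```

```bash
python3 f.py; python3 m.py; python3 - <<'E'
from h import *
Rm,p,s=RT(); print(p,heading(Rm),s["gripper_width"])
H=np.array([.4377,.4480,.09])
X=np.array([.1925,.9813,0]); d=p-H; print("tcp rel hinge",d@X,d[2],"ang",.25+np.arctan2(-d@X,d[2]-.004))
c=r.capture("wrist"); save(c,"w9.png",(150,40,310,140),5)
E
```

```text
[0.4201 0.3576 0.2256] [-0.446  -1.4141  1.0258] [1.4359 0.843  2.309 ] 28.1
wrist yellow 358 ang 1.0250037526215363 [0.9771 1.0947] rad [0.0705 0.074  0.076 ] y [-0.1006 -0.0912 -0.0836] uv 198.9776536312849 81.5
wrist orange 534 ang 0.8359237510762955 [0.8007 0.8789] rad [0.0804 0.0839 0.0851] y [-0.0983 -0.0858 -0.0715] uv 186.69662921348313 88.53932584269663
scene orange 21 ang 0.7881992302440399 [0.7553 0.846 ] rad [0.0804 0.0851 0.0876] y [-0.0966 -0.0865 -0.0689] uv 230.61904761904762 194.23809523809524
[0.4203 0.3585 0.2262] -101.13273566170164 0.00863668630450509
tcp rel hinge -0.09113694201431669 0.13623102489669817 ang 0.8534578270109493
```

View pics/w9.png

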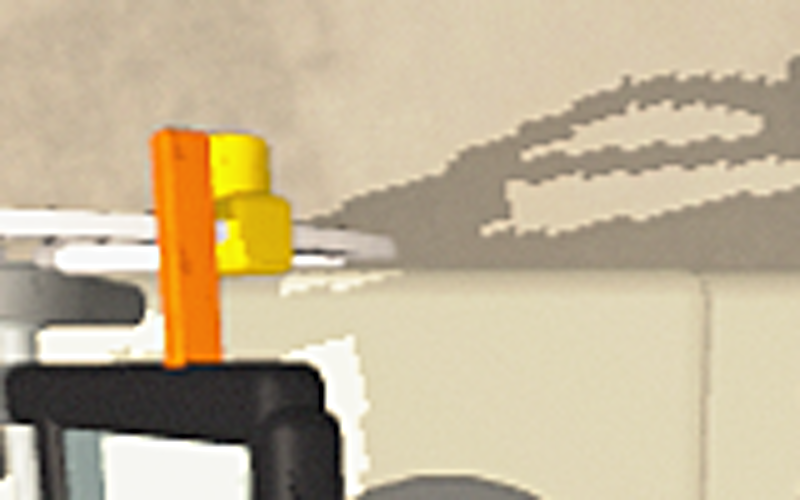

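```bash
cat > n.py <<'E'
from h import *
H=np.array([.4377,.4480,.09]);A=np.array([[.1925,.9813,0],[-.9813,.1925,0],[0,0,1]])
acc={"yellow":[],"orange":[]}
for i in range(4):
    c=r.capture("wrist"); im=c["color"].astype(int); a,b=im[...,0]-im[...,2],im[...,1]-im[...,2]
    for n,m in(("yellow",(a>90)&(b>65)&(b>.68*a)),("orange",(a>90)&(b<.62*a)&(b>.2*a))):
        vv,uu=np.nonzero(m)
        for u,v in zip(uu,vv):
            q=A@(w(c,u,v)-H); rr=np.hypot(q[0],q[2])
            if abs(rr-.074)<.022 and abs(q[1]+.088)<.022: acc[n].append([rr,np.arctan2(-q[0],q[2])+.25,q[1],-q[0],q[2]])
print("cam",A@(c["pose"][:3,3]-H))
for n in acc:
    Q=np.array(acc[n])
    for lo in np.arange(-.104,-.068,.004):
        k=Q[(Q[:,2]>lo)&(Q[:,2]<=lo+.004)]
        if len(k)<15: continue
        t=k[k[:,0]>np.percentile(k[:,0],90)-.0015]
        print(n,"y%.3f"%lo,len(k),"rmax %.4f"%np.percentile(k[:,0],95),"top face ang",np.percentile(t[:,1],[3,50,97]),"all",np.percentile(k[:,1],[3,97]))
E
python3 n.py
```

```text
cam [-0.0914 -0.0697  0.2756]
yellow y-0.104 118 rmax 0.0731 top face ang [0.9898 1.0377 1.0836] all [0.9813 1.0825]
yellow y-0.100 280 rmax 0.0733 top face ang [0.9888 1.0379 1.0841] all [0.9754 1.1175]
yellow y-0.096 278 rmax 0.0757 top face ang [0.9805 1.0422 1.1082] all [0.976  1.1067]
yellow y-0.092 330 rmax 0.0762 top face ang [0.9788 1.0351 1.1044] all [0.9721 1.111 ]
yellow y-0.088 345 rmax 0.0762 top face ang [0.979  1.0353 1.1028] all [0.971  1.1075]
yellow y-0.084 108 rmax 0.0753 top face ang [0.984  1.0528 1.1035] all [0.9805 1.1023]
orange y-0.100 284 rmax 0.0850 top face ang [0.8025 0.8386 0.878 ] all [0.7994 0.8782]
orange y-0.096 308 rmax 0.0851 top face ang [0.8013 0.8401 0.8758] all [0.7983 0.8759]
orange y-0.092 298 rmax 0.0851 top face ang [0.8041 0.8398 0.8814] all [0.7986 0.8822]
orange y-0.088 288 rmax 0.0851 top face ang [0.8026 0.8417 0.8791] all [0.7991 0.8822]
orange y-0.084 266 rmax 0.0851 top face ang [0.8022 0.847  0.8779] all [0.8002 0.881 ]
orange y-0.080 284 rmax 0.0852 top face ang [0.8049 0.84   0.8811] all [0.8013 0.8829]
orange y-0.076 250 rmax 0.0851 top face ang [0.8027 0.8436 0.8788] all [0.8007 0.882 ]
orange y-0.072 135 rmax 0.0925 top face ang [0.811  0.8166 0.8197] all [0.7959 0.8784]
```

Request:
send_rows(plan=[[[0.03,0.04,0],[0,0,0]],[[0.063,0.082,0],[0,0,0]],[[0.098,0.121,0],[0,0,0]],[[0.13,0.155,0],[0,0,0]],[[0.13,0.155,0],[0,0,0]]])

```text
time_s: 29.0
tcp_pos: [0.4158, 0.3354, 0.2057]
eef_rot: [-112.6, 89.8, 56.3]
contact_force: [-0.7, 0.8, -1.8]
gripper_width: 0.0091
```

```bash
python3 f.py; python3 n.py|grep -v "y-0.07"; python3 - <<'E'
from h import *
Rm,p,s=RT(); print(p,heading(Rm),s["gripper_width"])
H=np.array([.4377,.4480,.09])
X=np.array([.1925,.9813,0]); d=p-H; print("tcp rel hinge",d@X,d[2],"ang",.25+np.arctan2(-d@X,d[2]-.004))
c=r.capture("wrist"); save(c,"w10.png",(110,40,250,140),5)
E
```

```text
[0.4159 0.3361 0.2064] [-0.1538  1.4302 -2.1221] [0.5967 0.5896 0.5518] 29.3
cam [-0.1142 -0.0696  0.256 ]
yellow y-0.104 133 rmax 0.0729 top face ang [0.9796 1.0157 1.0466] all [0.9675 1.043 ]
yellow y-0.100 294 rmax 0.0792 top face ang [0.981  1.0045 1.0244] all [0.968  1.0243]
yellow y-0.096 282 rmax 0.0753 top face ang [0.9777 0.9929 1.0123] all [0.965  1.0238]
yellow y-0.092 208 rmax 0.0790 top face ang [0.9787 0.9885 0.995 ] all [0.9594 1.0046]
yellow y-0.088 297 rmax 0.0757 top face ang [0.9741 0.9924 1.0111] all [0.9605 1.0086]
yellow y-0.084 134 rmax 0.0768 top face ang [0.9833 0.9924 1.0149] all [0.9691 1.0879]
orange y-0.100 321 rmax 0.0848 top face ang [0.986  1.0207 1.0674] all [0.983  1.0657]
orange y-0.096 354 rmax 0.0848 top face ang [0.9875 1.0261 1.0656] all [0.9843 1.0657]
orange y-0.092 339 rmax 0.0848 top face ang [0.9873 1.0261 1.0657] all [0.9834 1.0689]
orange y-0.088 330 rmax 0.0847 top face ang [0.9884 1.022  1.0664] all [0.9845 1.067 ]
orange y-0.084 354 rmax 0.0849 top face ang [0.9871 1.0236 1.066 ] all [0.984 1.066]
orange y-0.080 317 rmax 0.0848 top face ang [0.9879 1.0267 1.0669] all [0.985  2.7048]
[0.4159 0.3362 0.2066] -101.12572716398368 0.008837054290254647
tcp rel hinge -0.11390418240199372 0.11658436615680198 ang 1.0412253953467805
```

View pics/w10.png

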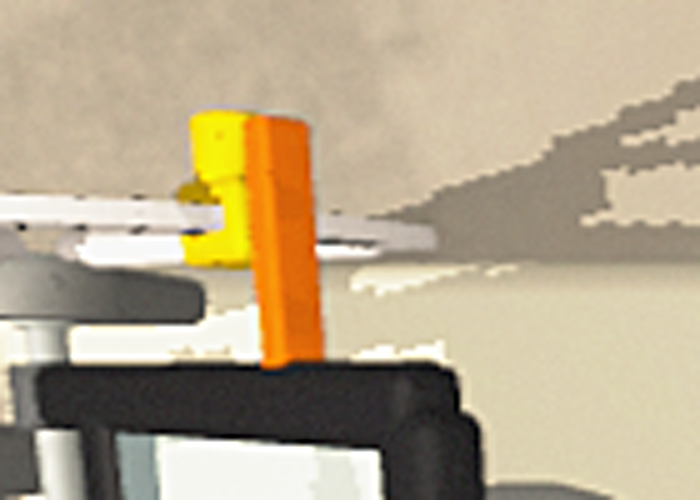

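Request:
send_rows(plan=[[[0.004,0.004,0],[0,0,0]],[[0.009,0.009,0],[0,0,0]],[[0.009,0.009,0],[0,0,0]],[[0.009,0.009,0],[0,0,0]],[[0.009,0.009,0],[0,0,0]]])

```text
time_s: 30.05
tcp_pos: [0.4156, 0.3349, 0.2052]
eef_rot: [-112.3, 89.8, 56.5]
contact_force: [1.1, 2.6, -2.7]
gripper_width: 0.0089
```

```bash
python3 f.py; python3 n.py|grep -v "y-0.07"; python3 - <<'E'
from h import *
Rm,p,s=RT(); print(p,s["gripper_width"],s["joints"])
# pen / bystanders check
c=r.capture("top"); b=r.capture("scene")
for t in("sample_cup","stain_bottle","green_marker","pen_grip","blood_tube"):
    for q in(c,b):
        for k in r.find_in(q,t)[:1]: print(t,round(k["score"],2),w(q,*k["uv"]))
cv2.imwrite("pics/s9.png",cv2.resize(b["color"][150:320,130:330],(706,600),interpolation=2)[:,:,::-1])
E
```

```text
[0.4157 0.3349 0.2052] [ 0.2064  2.7754 -2.8764] [0.4219 0.4188 0.4534] 30.35
cam [-0.1155 -0.0696  0.2547]
yellow y-0.104 147 rmax 0.0731 top face ang [0.9863 1.0262 1.0568] all [0.9699 1.0541]
yellow y-0.100 310 rmax 0.0733 top face ang [0.9816 1.0175 1.0382] all [0.9672 1.0366]
yellow y-0.096 309 rmax 0.0773 top face ang [0.978  1.0002 1.0233] all [0.9634 1.0289]
yellow y-0.092 245 rmax 0.0766 top face ang [0.9742 0.9992 1.0201] all [0.9632 1.0195]
yellow y-0.088 340 rmax 0.0764 top face ang [0.9782 0.9994 1.0225] all [0.961  1.0182]
yellow y-0.084 133 rmax 0.0744 top face ang [0.9803 1.0023 1.0321] all [0.9703 1.0963]
orange y-0.100 328 rmax 0.0848 top face ang [1.0002 1.0344 1.0752] all [0.9959 1.0763]
orange y-0.096 349 rmax 0.0849 top face ang [0.9983 1.0407 1.0788] all [0.9965 1.0776]
orange y-0.092 342 rmax 0.0848 top face ang [0.9991 1.0341 1.0749] all [0.9945 1.1735]
orange y-0.088 362 rmax 0.0849 top face ang [0.9979 1.0342 1.0809] all [0.996  2.7248]
orange y-0.084 356 rmax 0.0848 top face ang [0.9988 1.0355 1.0761] all [0.9955 1.0754]
orange y-0.080 315 rmax 0.0850 top face ang [0.9992 1.0362 1.0823] all [0.9965 1.0824]
[0.4157 0.3349 0.2052] 0.009217289224027666 [ 59.9291   8.9387 -20.643    0.0171 -60.188   18.9365]
sample_cup 0.63 [0.6412 0.5082 0.0644]
sample_cup 0.62 [0.6189 0.5212 0.0691]
stain_bottle 0.59 [0.5485 0.5683 0.0684]
stain_bottle 0.69 [0.5348 0.5885 0.0366]
green_marker 0.68 [0.4197 0.5751 0.0082]
green_marker 0.46 [0.4158 0.575  0.0117]
pen_grip 0.48 [0.4781 0.2562 0.0485]
```

View pics/s9.png

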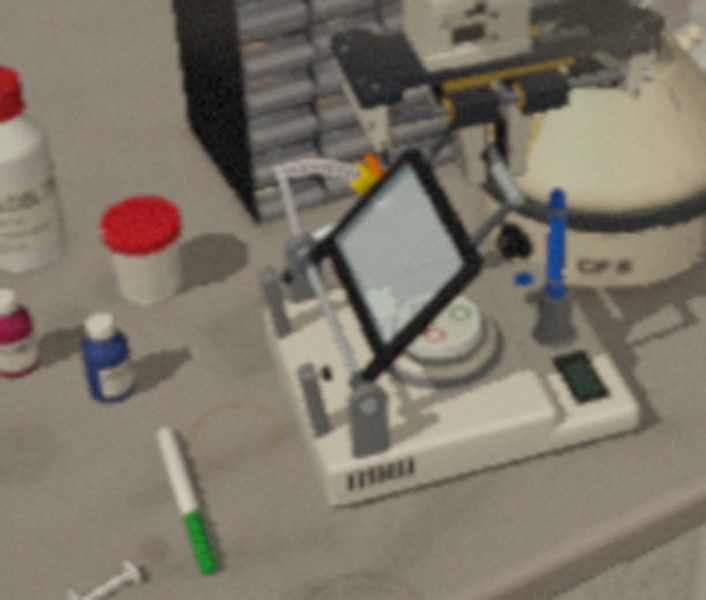

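```bash
python3 -c "
from plant import r
print(r.close_job())"
```

```text
the job is handed in; nothing more can be done
None
```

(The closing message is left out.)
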